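# Run the hub press down to its stop and back it off a quarter turn

### The job

Crank the handwheel of the hub press (the big wheel with the upright handle) clockwise, seen from above, until the press comes down firmly on the hub and the wheel stops, then back it off a quarter turn so that the hub is free. Let go of the wheel and leave it there. Do not turn the small plain wheel of the work support.

Things in the scene. Friction and masses are not known exactly. Their poses are not given: they have to be found in the camera images.
- crank_axis (a point): on the vertical spindle axis of the hub press, 202 mm above the table, level with the crank handle's middle. Press: grey bolted-down C-frame 140 mm high with a bicycle hub under its spindle, on top a steel handwheel: three spokes, rim radius 55 mm, bar 12 mm, rim top at 176 mm, boss top at 184 mm. The wheel does not rise or fall. z up; x points to the handle's place at the stop, fixed
- crank_knob (a point): middle of the upright black crank handle on the handwheel's rim: a round grip 24 mm across, 44 mm tall (180 to 224 mm above the table), 55 mm from the axis. It spins freely on its pin, so a hand can hold it from above without turning while leading it round; this takes 2 to 3 N. Nothing else stands above the rim
- crank (a joint): turn of the press's handwheel in rad: 0 at the hard stop where the press is down on the hub, growing anticlockwise seen from above (the foot rises 8 mm a turn). It starts 6.9 to 9.4 (1.1 to 1.5 turns) from the stop; its far end is at 12.6. Friction keeps it where it is left
- support_rim (a point): point on the rim of the wheel to leave alone, 86 mm above the table: a plain steel wheel 86 mm across, four spokes, no handle, on the work support, a bolted-down round grey foot with a threaded post and a V-shaped head 138 mm high. The rim point lies 38 mm from the post's axis

How it is judged:
By the outcome, as a careful person would: the job done as asked, in the order asked, and still so for the second after the job is handed in, with the robot touching nothing.
It also fails if it takes over 54 s, if anything falls off the work surface, if the arm or the gripper's body presses on something with over 40 N, if the wrist force passes 120 N, or if a joint passes its speed limit or range.

### The arm

A 6-joint arm with a two-finger parallel gripper is mounted at the origin on the work surface. World frame = base frame: x ahead of the robot, y to its left, z up, the work surface at z = 0. Lengths are in m, angles in rad, forces in N, time in s.
With the tool pointing down it reaches from about 0.35 to 0.775 m from the base axis. Payload 7.3 kg.
Tool frame: the origin (TCP) lies on the centre line of the jaws, within the pads' length; the fingertips stand 14 mm ahead of it and the grasp point (between the pads) lies 5 mm behind it; z points along the fingers, y is the direction in which the jaws open and shut (so a half turn about z gives the same grasp; the last joint's range is limited). The gripper opens to 92 mm and grips with 3 to 60 N. Pads are 19 mm wide; open, the fingers measure 130 mm over their backs; the gripper's body (75 mm by 190 mm) begins 47 mm behind the grasp point.
Start: joints at [1.19, 0.342, 1.524, -0, 1.275, -0.146], TCP at [0.122, 0.511, 0.241] pointing down, gripper open.
Joint ranges: [-2.53, 2.53], [-0.77, 2.02], [0.04, 2.7], [-1, 4.14], [0.28, 2.66], [-3.11, 3.11]. Speed limits (rad/s): [2.57, 2.57, 3.14, 3.14, 3.14, 3.14].

### API

Orientations are given as [roll, pitch, yaw] about the fixed x, y, z axes, in that order (R = Rz(yaw) Ry(pitch) Rx(roll)).
In Python, from cell import telemetry, cams, robot gives the robot as it stands.
- The arm moves only by the tool servo_tool, never from a script. Its argument "targets" is text: rows parted by semicolons, each of 4 numbers parted by spaces: the shift along the tool's x, y, z in mm, then the turn about the tool's z in rad. In form: x y z yaw; .... A call has 1 to 20 rows; each row shifts and turns the pose as measured when the row begins, along the tool's axes as they then stand; what a row does not reach is not made up. A row lasts 1/8 s, in which the tool goes at most 62.5 mm and 10.7 degrees, less where a joint would pass 70% of its speed; a pose out of reach is approached as far as the arm can. A call with a gripper value outside its range is refused whole. "hand" is the opening, from 0 (shut) to 1 (fully open), set as the call begins (left out, the last holds). The fingers move at their own pace and stop on an object; "squeeze" is the grip in N (left out, the last holds). Time passes only in rows, so rows that do not move let the fingers close. It gives the time, the measured TCP pose, the force and the opening at its end, in the units of the state.
- telemetry.observe(): the state, without advancing time (a new reading comes with each control period).
- cams.read_camera(name): name is "scene" or "top" or "wrist"; returns a dict with "color" (480x640x3 uint8, red, green, blue), "K" (3x3 intrinsics, pixels), "R" (3x3) and "t" (3): a world point X has camera coordinates R X + t. Camera axes: x right, y down, z forward; pixel columns grow to the right and rows downward; lengths in m; the calibration is good to about 2 mm. A picture is of the moment at which its call begins. There is no depth.
- robot.hand_in(): hands the job in, once; it reports no verdict.
Trained networks look in a picture, given as the dict that the camera call returned (one of the last four; its "shot" number tells which), for a name from the list of things; names that differ only in an ending like _2 or _b are one class to them, and where a whole thing is asked for, a point or a joint stands for the part that bears it (a point fixed in the world has none). Each returns a list of dicts, best first, with "score" (0 to 1); they miss things now and then, are a little off and sometimes report something else, mostly with a low value. They report only what shows in the picture. A call takes as long as a camera call.
- cams.cut_out(picture, query): "region" (480x640 bool, what is visible of it) and "extent" ([centre column, centre row, width, height] in pixels, round what is visible of it).
The state is a dict: "time": time; "qpos": joint angles; "qvel": joint speeds; "joint_efforts": joint torques, N m; "tool_pos": TCP position; "tool_rot": TCP orientation; "contact_force": force on the tool from outside, world axes, zero at the start; "torque": the same for the moment, N m; "opening": finger opening in m.
Only numpy, scipy, OpenCV 4.12 (cv2) and the standard library are available. Lean on these libraries where they do the work, as an engineer would, in place of code of your own. Each camera call takes 0.05 s, during which the arm holds its last target.

## Working session

There is one attempt and no reset: what is moved stays moved. The work goes in short steps, Python scripts to look and compute and a tool call to move; the robot and the scene stay as the last step left them, time stands still between calls to the robot, and variables do not carry over. Pictures are saved under pics/ and viewed, and the job is handed in when it is done.

Besides the shell and the picture viewer there is one more tool, called after ">>>" in YAML: its name, and indented under it one key for each argument. servo_tool: Moves the arm, as the interface text tells. Its arguments: {"type":"object","properties":{"targets":{"type":"string"},"hand":{"type":"number"},"squeeze":{"type":"number"}},"required":["targets"]}

```bash
mkdir -p pics; cat > h.py <<'E'
from cell import telemetry, cams, robot
import numpy as np, cv2
def save(p,n): cv2.imwrite(f'pics/{n}.png',p['color'][:,:,::-1])
def ray(p,u,v):
    R=np.array(p['R']);t=np.array(p['t']);K=np.array(p['K'])
    c=-R.T@t; d=R.T@np.linalg.inv(K)@np.array([u,v,1.]); return c,d
def atz(p,u,v,z):
    c,d=ray(p,u,v); return c+d*(z-c[2])/d[2]
def proj(p,X):
    x=np.array(p['K'])@(np.array(p['R'])@np.array(X)+np.array(p['t'])); return x[:2]/x[2]
E
python3 - <<'E'
from h import *
s=telemetry.observe(); print({k:np.round(v,3) for k,v in s.items()})
for n in ['top','scene']:
    p=cams.read_camera(n); save(p,n+'0')
    print(n,-np.array(p['R']).T@np.array(p['t']))
    for q in ['crank_knob','crank','support_rim']:
        for r in cams.cut_out(p,q)[:3]:
            m=r['region']; ys,xs=np.nonzero(m)
            print(q,round(r['score'],2),np.round(r['extent'],1),xs.mean(),ys.mean(), atz(p,xs.mean(),ys.mean(),.202 if q=='crank_knob' else .17).round(3))
E
```

```text
{'time': np.float64(0.0), 'qpos': array([ 1.19 ,  0.343,  1.525,  0.   ,  1.275, -0.146]), 'qvel': array([-0.002,  0.002,  0.   , -0.001,  0.003, -0.   ]), 'joint_efforts': array([ 1.0000e-03, -4.3125e+01, -2.4421e+01,  7.2000e-02,  5.6000e-02,
       -0.0000e+00]), 'tool_pos': array([0.122, 0.51 , 0.24 ]), 'tool_rot': array([-3.14 , -0.   ,  2.907]), 'contact_force': array([ 0.134, -0.29 ,  0.822]), 'torque': array([ 0.062, -0.034,  0.014]), 'opening': np.float64(0.092)}
top [ 0.46021505 -0.02129597  0.82920428]
crank_knob 0.68 [425.2 241.6  92.8 104.1] 418.7923938096806 244.40023049061574 [ 0.566 -0.157  0.202]
crank_knob 0.61 [425.4 256.9  27.   13. ] 426.31632653061223 257.4251700680272 [ 0.547 -0.166  0.202]
crank 0.72 [432.8 227.7  80.2  76.8] 432.63524590163934 228.61736214605068 [ 0.595 -0.186  0.17 ]
support_rim 0.69 [225.1 292.2  50.8  51.7] 226.64533053515214 294.0828961175236 [0.506 0.123 0.17 ]
scene [1.07164955 0.17478292 0.56600539]
crank_knob 0.85 [218.3 202.6  19.   28. ] 219.35574837310196 202.7418655097614 [ 0.545 -0.166  0.202]
crank 0.73 [191.5 224.2  85.4  76.9] 196.55765732993817 231.483448526737 [ 0.584 -0.188  0.17 ]
support_rim 0.93 [420.  292.6  53.2  39.3] 419.37865055387715 295.90130916414904 [0.618 0.15  0.17 ]
```

View pics/top0.png

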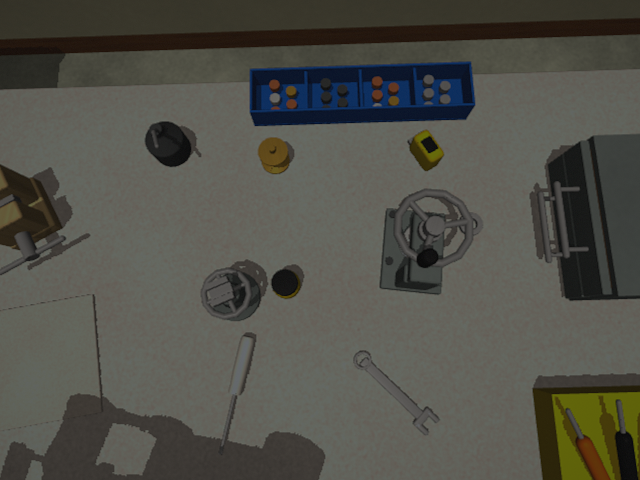

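View pics/scene0.png

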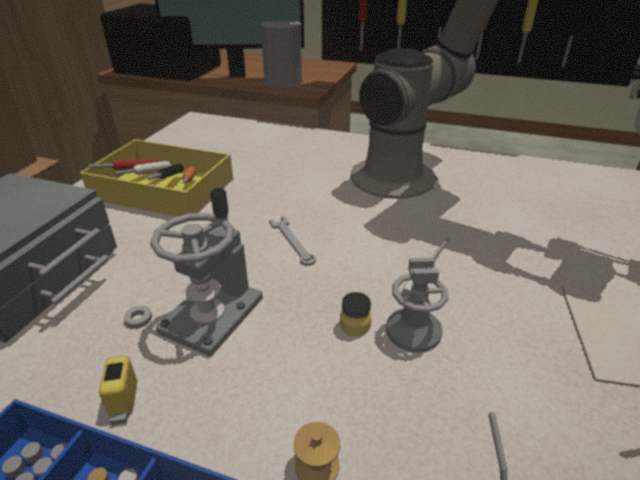

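```bash
python3 - <<'E'
from h import *
from scipy.optimize import least_squares
C={}
for n in ['top','scene']:
    p=cams.read_camera(n)
    C[n]=p
    rs=cams.cut_out(p,'crank_knob'); r=min(rs[:2],key=lambda r:r['region'].sum())
    ys,xs=np.nonzero(r['region']); print(n,'knob',r['extent'],xs.min(),xs.max(),ys.min(),ys.max())
    img=p['color'].copy()
    m=cams.cut_out(p,'crank')[0]['region']
    img[m]=img[m]//2+np.array([0,100,0],np.uint8)
    img[r['region']]=[255,0,0]
    x,y=(434,227) if n=='top' else (195,235)
    cv2.imwrite(f'pics/z{n}.png',cv2.resize(img[y-60:y+60,x-80:x+80,::-1],None,fx=5,fy=5,interpolation=cv2.INTER_CUBIC))
    raw=p['color'][y-60:y+60,x-80:x+80,::-1]
    cv2.imwrite(f'pics/r{n}.png',cv2.resize(np.clip(raw.astype(float)*1.6,0,255).astype(np.uint8),None,fx=5,fy=5,interpolation=cv2.INTER_CUBIC))
E
```

```text
top knob [424.8, 257.0, 22.8, 17.4] 416 437 248 267
scene knob [218.6, 202.4, 18.4, 26.8] 210 228 188 217
```

View pics/ztop.png

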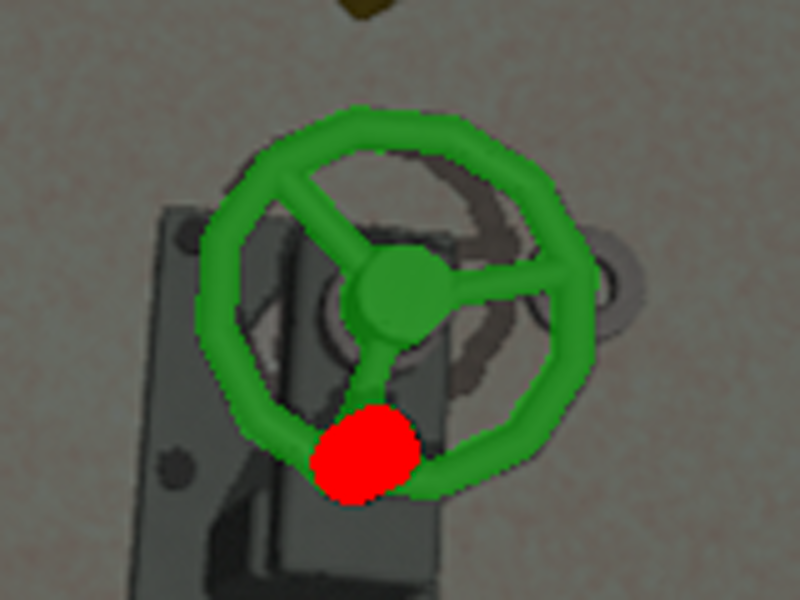

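View pics/rtop.png

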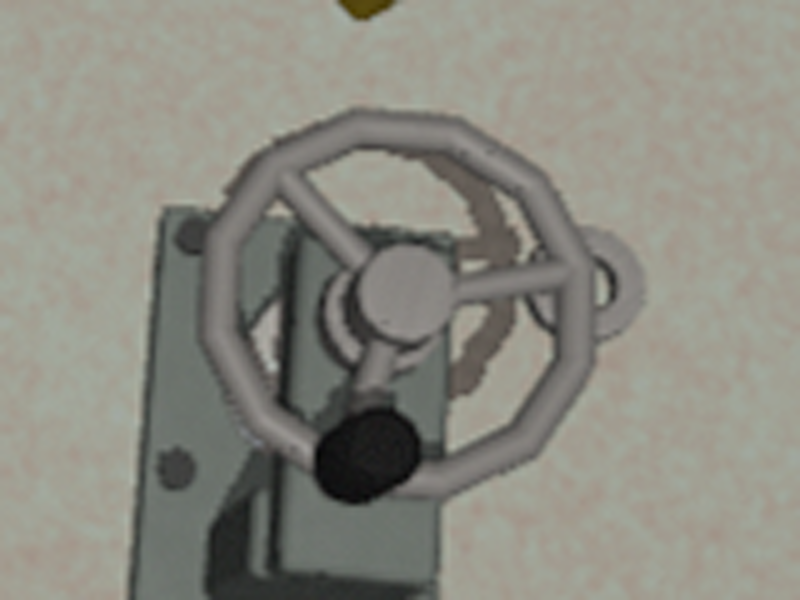

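View pics/rscene.png

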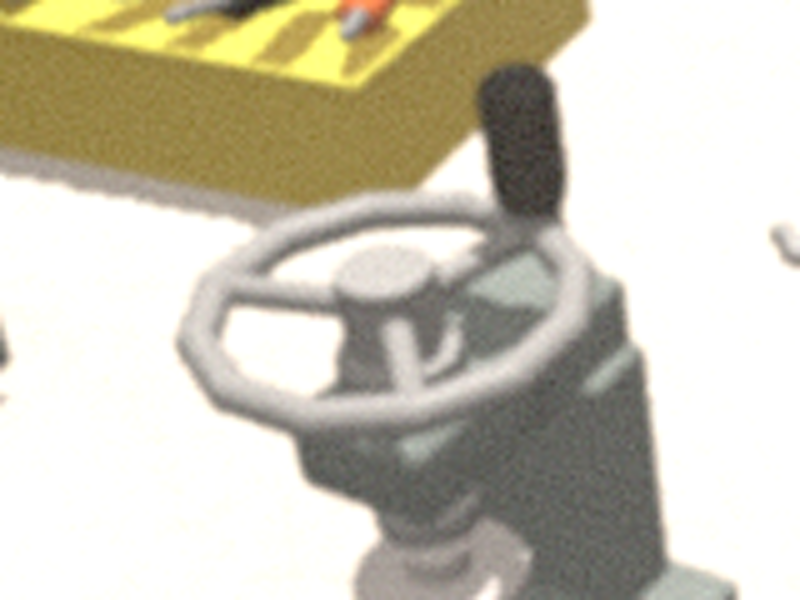

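```bash
python3 - <<'E'
from h import *
t=cams.read_camera('top'); s=cams.read_camera('scene')
print('boss',atz(t,435,225.8,.184),atz(s,192.4,229.4,.184))
print('knob',atz(t,427.6,257.5,.202),atz(s,219.3,202.6,.202), 'ktop',atz(t,354+76,167+89,.224))
# rim: outline fit
from scipy.optimize import least_squares
for n,p in (('top',t),('scene',s)):
    m=cams.cut_out(p,'crank')[0]['region'].astype(np.uint8)
    c=max(cv2.findContours(m,cv2.RETR_EXTERNAL,cv2.CHAIN_APPROX_NONE)[0],key=len)[:,0]
    if n=='scene': continue
    h=cv2.convexHull(c)[:,0]
    X=np.array([atz(p,u,v,.170)[:2] for u,v in h])
    f=least_squares(lambda q:np.hypot(*(X-q[:2]).T)-q[2],[.59,-.18,.06],loss='soft_l1',f_scale=.002)
    print(n,f.x,f.cost)
E
```

```text
boss [ 0.5962985  -0.18634041  0.184     ] [ 0.59855586 -0.18338562  0.184     ]
knob [ 0.54712692 -0.16779911  0.202     ] [ 0.54471108 -0.16672957  0.202     ] ktop [ 0.54604152 -0.16607008  0.224     ]
top [ 0.59792624 -0.18637143  0.06005308] 1.5937237150439416e-05
```

>>> servo_tool:
  targets: "0 0 -10 0.167; 0 0 -10 0.167; 0 0 -10 0.167; 0 0 -10 0.167; 0 0 -10 0.167; 0 0 -10 0.167; 0 0 -10 0.167; 0 0 -10 0.167; 0 0 0 0"
  hand: 1
  squeeze: 40

```text
time: 2.02
tool_pos: [0.122, 0.5103, 0.323]
tool_rot: [-3.141, 0.001, 1.529]
contact_force: [0.5, 0.6, -0.4]
opening: 0.0917
```

>>> servo_tool:
  targets: "-30 20 0 0; -45 31 0 0; -45 31 0 0; -45 31 0 0; -45 31 0 0; -45 31 0 0; -45 31 0 0; -45 31 0 0; -45 31 0 0; -45 31 0 0; -45 31 0 0; -45 31 0 0; -45 31 0 0; -45 31 0 0; -25 17 0 0; 0 0 0 0"

```text
time: 4.03
tool_pos: [0.5647, -0.1565, 0.3139]
tool_rot: [-3.136, -0.0, 1.597]
contact_force: [-0.6, 0.7, 0.7]
opening: 0.092
```

>>> servo_tool:
  targets: "-5 -10 0 0.026; -5 -10 10 0; 0 0 10 0;0 0 0 0"

```text
time: 4.53
tool_pos: [0.5415, -0.1642, 0.2935]
tool_rot: [-3.135, -0.001, 1.575]
contact_force: [-0.2, -1.1, -0.1]
opening: 0.0919
```

```bash
python3 - <<'E'
from h import *
s=telemetry.observe();print(s['tool_pos'],s['tool_rot'],s['time'])
p=cams.read_camera('wrist'); save(p,'w1')
print(-np.array(p['R']).T@p['t'])
for r in cams.cut_out(p,'crank_knob')[:2]:
    print(r['score'],r['extent'],atz(p,*r['extent'][:2],.224),atz(p,*r['extent'][:2],.202))
print(proj(p,[.545,-.167,.224]),proj(p,[.545,-.167,.202]),proj(p,[.597,-.185,.184]))
p=cams.read_camera('scene'); save(p,'s1')
E
```

```text
[ 0.54145366 -0.16422396  0.29348667] [-3.13476986e+00 -1.12622209e-03  1.57498450e+00] 4.525
[ 0.54133827 -0.08347874  0.44041155]
0.88 [328.5, 245.7, 33.0, 46.6] [ 0.54715683 -0.15956636  0.224     ] [ 0.54774833 -0.16730129  0.202     ]
[325.09742949 256.26552465] [324.7041913  245.28307881] [390.28200316 259.72261927]
```

View pics/w1.png

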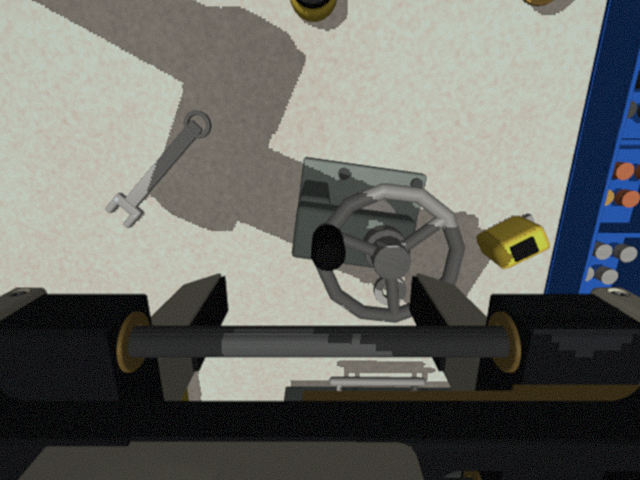

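View pics/s1.png

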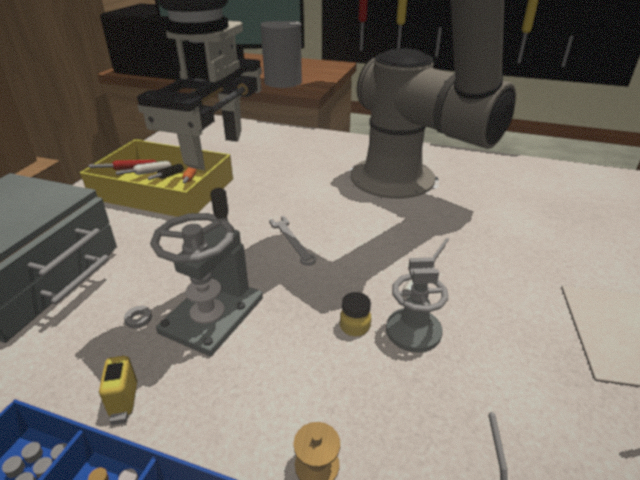

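>>> servo_tool:
  targets: "-3 4.5 0 0; 0 0 0 0; 0 0 15 0; 0 0 20 0; 0 0 20 0; 0 0 15 0; 0 0 8 0; 0 0 0 0"
  hand: 0.6

```text
time: 5.68
tool_pos: [0.5462, -0.1672, 0.2098]
tool_rot: [-3.134, -0.001, 1.576]
contact_force: [-0.4, 0.8, -0.4]
opening: 0.0551
```

>>> servo_tool:
  targets: "0 0 5 0; 0 0 0 0; 0 0 0 0; 0 0 0 0; 0 0 0 0"
  hand: 0
  squeeze: 40

```text
time: 6.3
tool_pos: [0.5472, -0.1676, 0.2058]
tool_rot: [-3.137, -0.0, 1.576]
contact_force: [-1.0, -2.0, -2.0]
opening: 0.0235
```

```bash
cat > arc.py <<'E'
import sys
from h import *
from cell import telemetry
def go(c,d,n,R=.055):
    s=telemetry.observe(); p=s['tool_pos'];yaw=s['tool_rot'][2]
    v=p[:2]-c; phi=np.arctan2(v[1],v[0]); print('phi',phi.round(3),'r',np.hypot(*v).round(4),'z',p[2].round(4),'yaw',yaw.round(3),'F',np.round(s['contact_force'],1),'t',s['time'])
    X=np.array([np.cos(yaw),np.sin(yaw)]);Y=np.array([np.sin(yaw),-np.cos(yaw)])
    q=p[:2]; o=[]
    for i in range(1,n+1):
        a=phi+d*i; t=c+R*np.array([np.cos(a),np.sin(a)]); w=(t-q)*1000; q=t
        o.append(f'{w@X:.1f} {w@Y:.1f} 0 0')
    print('; '.join(o))
if __name__=='__main__':
    go(np.array([.598,-.186]),float(sys.argv[1]),int(sys.argv[2]))
E
python3 arc.py -0.1 6
```

```text
phi 2.794 r 0.054 z 0.2058 yaw 1.576 F [-1. -2. -2.] t 6.3
5.4 1.2 0 0; 4.8 2.6 0 0; 4.5 3.1 0 0; 4.2 3.6 0 0; 3.8 4.0 0 0; 3.4 4.3 0 0
```

>>> servo_tool:
  targets: "5.4 1.5 0 0; 4.8 2.6 0 0; 4.5 3.1 0 0; 4.2 3.6 0 0; 3.8 4.0 0 0; 3.4 4.3 0 0"

```text
time: 7.05
tool_pos: [0.5676, -0.142, 0.2058]
tool_rot: [-3.138, 0.004, 1.575]
contact_force: [1.2, -6.0, -2.6]
opening: 0.0232
```

```bash
python3 arc.py -0.15 10
```

```text
phi 2.174 r 0.0535 z 0.2058 yaw 1.575 F [ 1.2 -6.  -2.6] t 7.05
5.4 6.3 0 0; 3.0 7.7 0 0; 1.8 8.0 0 0; 0.6 8.2 0 0; -0.6 8.2 0 0; -1.8 8.0 0 0; -3.0 7.7 0 0; -4.1 7.1 0 0; -5.2 6.4 0 0; -6.1 5.6 0 0
```

>>> servo_tool:
  targets: "4.5 7 0 0; 3.0 7.7 0 0; 1.8 8.0 0 0; 0.6 8.2 0 0; -0.6 8.2 0 0; -1.8 8.0 0 0; -3.0 7.7 0 0; -4.1 7.1 0 0; -5.2 6.4 0 0; -6.1 5.6 0 0"

```text
time: 8.3
tool_pos: [0.6409, -0.1524, 0.2058]
tool_rot: [-3.126, 0.004, 1.575]
contact_force: [-4.2, -1.3, 1.6]
opening: 0.0231
```

```bash
python3 arc.py -0.15 12
```

```text
phi 0.665 r 0.0545 z 0.2058 yaw 1.575 F [-4.2 -1.3  1.6] t 8.3
-6.5 5.0 0 0; -7.5 3.5 0 0; -7.9 2.3 0 0; -8.2 1.1 0 0; -8.2 -0.1 0 0; -8.1 -1.3 0 0; -7.8 -2.5 0 0; -7.4 -3.7 0 0; -6.7 -4.7 0 0; -6.0 -5.7 0 0; -5.0 -6.5 0 0; -4.0 -7.2 0 0
```

>>> servo_tool:
  targets: "-6.5 5.0 0 0; -7.5 3.5 0 0; -7.9 2.3 0 0; -8.2 1.1 0 0; -8.2 -0.1 0 0; -8.1 -1.3 0 0; -7.8 -2.5 0 0; -7.4 -3.7 0 0; -6.7 -4.7 0 0; -6.0 -5.7 0 0; -5.0 -6.5 0 0; -4.0 -7.2 0 0"

```text
time: 9.8
tool_pos: [0.6215, -0.2378, 0.2058]
tool_rot: [-3.128, -0.002, 1.577]
contact_force: [0.0, 4.2, -0.2]
opening: 0.0231
```

```bash
python3 arc.py -0.15 12
```

```text
phi -1.145 r 0.0569 z 0.2058 yaw 1.577 F [ 0.   4.2 -0.2] t 9.8
-1.0 -8.5 0 0; -1.6 -8.1 0 0; -0.4 -8.2 0 0; 0.9 -8.2 0 0; 2.1 -8.0 0 0; 3.2 -7.6 0 0; 4.3 -7.0 0 0; 5.3 -6.3 0 0; 6.2 -5.4 0 0; 7.0 -4.4 0 0; 7.5 -3.3 0 0; 8.0 -2.2 0 0
```

>>> servo_tool:
  targets: "-2.3 -7.9 0 0; -1.6 -8.1 0 0; -0.4 -8.2 0 0; 0.9 -8.2 0 0; 2.1 -8.0 0 0; 3.2 -7.6 0 0; 4.3 -7.0 0 0; 5.3 -6.3 0 0; 6.2 -5.4 0 0; 7.0 -4.4 0 0; 7.5 -3.3 0 0; 8.0 -2.2 0 0"

```text
time: 11.3
tool_pos: [0.5441, -0.1976, 0.2058]
tool_rot: [3.141, 0.002, 1.577]
contact_force: [7.7, -1.6, -5.1]
opening: 0.0229
```

```bash
sed -i 's/-.186\]/-.1875]/' arc.py; python3 arc.py -0.12 12
```

```text
phi -2.957 r 0.0548 z 0.2058 yaw 1.577 F [ 7.7 -1.6 -5.1] t 11.3
6.5 -1.0 0 0; 6.6 0.0 0 0; 6.5 0.8 0 0; 6.4 1.6 0 0; 6.2 2.3 0 0; 5.8 3.1 0 0; 5.4 3.7 0 0; 5.0 4.4 0 0; 4.4 4.9 0 0; 3.8 5.4 0 0; 3.1 5.8 0 0; 2.4 6.2 0 0
```

>>> servo_tool:
  targets: "6.5 -0.5 0 0; 6.6 0.0 0 0; 6.5 0.8 0 0; 6.4 1.6 0 0; 6.2 2.3 0 0; 5.8 3.1 0 0; 5.4 3.7 0 0; 5.0 4.4 0 0; 4.4 4.9 0 0"

```text
time: 12.42
tool_pos: [0.5637, -0.1449, 0.2058]
tool_rot: [-3.14, 0.009, 1.576]
contact_force: [0.2, -5.4, -1.8]
opening: 0.0227
```

```bash
python3 arc.py -0.08 12
```

```text
phi 2.249 r 0.0547 z 0.2058 yaw 1.576 F [ 0.2 -5.4 -1.8] t 12.425
2.8 3.4 0 0; 2.3 3.7 0 0; 2.0 3.9 0 0; 1.7 4.1 0 0; 1.4 4.2 0 0; 1.0 4.3 0 0; 0.7 4.3 0 0; 0.3 4.4 0 0; -0.0 4.4 0 0; -0.4 4.4 0 0; -0.7 4.3 0 0; -1.1 4.3 0 0
```

>>> servo_tool:
  targets: "2.6 3.5 0 0; 2.3 3.7 0 0; 2.0 3.9 0 0; 1.7 4.1 0 0; 1.4 4.2 0 0; 1.0 4.3 0 0; 0.7 4.3 0 0; 0.3 4.4 0 0"

```text
time: 13.42
tool_pos: [0.5974, -0.1326, 0.2058]
tool_rot: [-3.138, 0.01, 1.576]
contact_force: [-2.5, -4.4, -0.4]
opening: 0.0233
```

```bash
python3 arc.py -0.08 10
```

```text
phi 1.582 r 0.0549 z 0.2058 yaw 1.576 F [-2.5 -4.4 -0.4] t 13.425
-0.1 4.4 0 0; -0.5 4.4 0 0; -0.9 4.3 0 0; -1.2 4.2 0 0; -1.5 4.1 0 0; -1.9 4.0 0 0; -2.2 3.8 0 0; -2.5 3.6 0 0; -2.7 3.4 0 0; -3.0 3.2 0 0
```

>>> servo_tool:
  targets: "-0.2 4.4 0 0; -0.5 4.4 0 0; -0.9 4.3 0 0; -1.2 4.2 0 0; -1.5 4.1 0 0; -1.9 4.0 0 0; -2.2 3.8 0 0; -2.5 3.6 0 0"

```text
time: 14.42
tool_pos: [0.6312, -0.1434, 0.2058]
tool_rot: [-3.134, 0.009, 1.576]
contact_force: [-5.1, -3.6, 1.4]
opening: 0.0234
```

```bash
python3 arc.py -0.08 10
```

```text
phi 0.925 r 0.0552 z 0.2058 yaw 1.576 F [-5.1 -3.6  1.4] t 14.425
-3.0 3.3 0 0; -3.1 3.2 0 0; -3.3 2.9 0 0; -3.5 2.6 0 0; -3.7 2.3 0 0; -3.9 2.0 0 0; -4.1 1.7 0 0; -4.2 1.4 0 0; -4.3 1.0 0 0; -4.3 0.7 0 0
```

>>> servo_tool:
  targets: "-3.0 3.3 0 0; -3.1 3.2 0 0; -3.3 2.9 0 0; -3.5 2.6 0 0; -3.7 2.3 0 0; -3.9 2.0 0 0; -4.1 1.7 0 0; -4.2 1.4 0 0"

```text
time: 15.42
tool_pos: [0.6507, -0.1702, 0.2057]
tool_rot: [-3.13, 0.003, 1.578]
contact_force: [-5.9, 1.0, 2.0]
opening: 0.0233
```

```bash
python3 arc.py -0.08 10
```

```text
phi 0.317 r 0.0555 z 0.2057 yaw 1.578 F [-5.9  1.   2. ] t 15.425
-4.4 0.7 0 0; -4.3 0.8 0 0; -4.4 0.5 0 0; -4.4 0.1 0 0; -4.4 -0.2 0 0; -4.4 -0.6 0 0; -4.3 -0.9 0 0; -4.2 -1.3 0 0; -4.1 -1.6 0 0; -4.0 -1.9 0 0
```

>>> servo_tool:
  targets: "-4.3 1.0 0 0; -4.3 0.8 0 0; -4.4 0.5 0 0; -4.4 0.1 0 0"

```text
time: 15.92
tool_pos: [0.6536, -0.1856, 0.2057]
tool_rot: [-3.129, -0.002, 1.579]
contact_force: [-4.1, 1.9, 2.1]
opening: 0.0229
```

```bash
python3 arc.py -0.08 10
```

```text
phi 0.034 r 0.0556 z 0.2057 yaw 1.579 F [-4.1  1.9  2.1] t 15.925
-4.4 -0.7 0 0; -4.4 -0.4 0 0; -4.3 -0.8 0 0; -4.3 -1.1 0 0; -4.2 -1.4 0 0; -4.0 -1.8 0 0; -3.9 -2.1 0 0; -3.7 -2.4 0 0; -3.5 -2.7 0 0; -3.3 -2.9 0 0
```

>>> servo_tool:
  targets: "-4.4 -0.2 0 0; -4.4 -0.5 0 0; -4.3 -0.8 0 0; -4.3 -1.1 0 0"

```text
time: 16.42
tool_pos: [0.653, -0.1957, 0.2057]
tool_rot: [-3.132, -0.016, 1.583]
contact_force: [-0.3, 19.2, 3.2]
opening: 0.0229
```

```bash
python3 arc.py -0.08 10
```

```text
phi -0.148 r 0.0556 z 0.2057 yaw 1.583 F [-0.3 19.2  3.2] t 16.425
-4.2 -1.5 0 0; -4.2 -1.2 0 0; -4.1 -1.6 0 0; -4.0 -1.9 0 0; -3.8 -2.2 0 0; -3.6 -2.5 0 0; -3.4 -2.8 0 0; -3.2 -3.0 0 0; -2.9 -3.3 0 0; -2.7 -3.5 0 0
```

>>> servo_tool:
  targets: "-5 -0.8 0 0; -5 -0.8 0 0; -5 -0.8 0 0"

```text
time: 16.8
tool_pos: [0.653, -0.1958, 0.2057]
tool_rot: [-3.134, -0.04, 1.593]
contact_force: [-1.8, 17.5, 3.6]
opening: 0.0233
```

```bash
python3 - <<'E'
from h import *
p=cams.read_camera('scene'); save(p,'s2')
E
python3 arc.py 0.1 17
```

```text
phi -0.151 r 0.0557 z 0.2057 yaw 1.593 F [-3.1 19.   4.5] t 16.85
5.6 0.0 0 0; 5.5 0.1 0 0; 5.5 -0.4 0 0; 5.4 -1.0 0 0; 5.3 -1.5 0 0; 5.1 -2.0 0 0; 4.9 -2.5 0 0; 4.6 -3.0 0 0; 4.3 -3.4 0 0; 3.9 -3.9 0 0; 3.5 -4.2 0 0; 3.1 -4.6 0 0; 2.6 -4.8 0 0; 2.1 -5.1 0 0; 1.6 -5.3 0 0; 1.1 -5.4 0 0; 0.5 -5.5 0 0
```

View pics/s2.png

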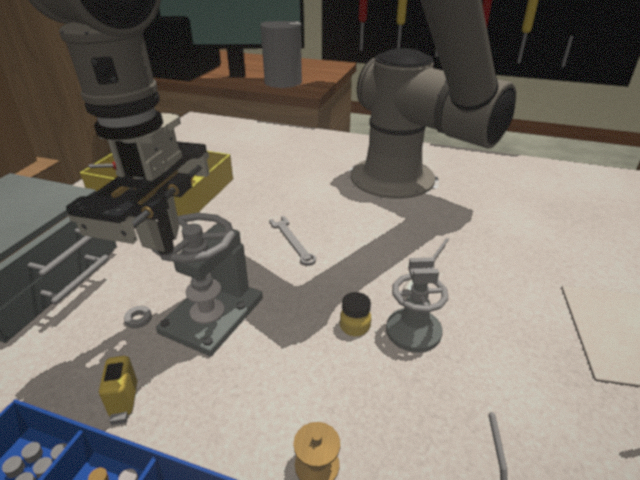

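```bash
python3 - <<'E'
from h import *
s=telemetry.observe(); print(np.round(s['torque'],2),np.round(s['contact_force'],1))
p=cams.read_camera('top'); save(p,'t2')
print([atz(p,u,230,z).round(3) for u in (533,548,575) for z in (0.08,.15)])
p=cams.read_camera('wrist'); save(p,'w2')
E
```

```text
[ 2.52  0.42 -0.01] [-3.1 19.   4.5]
[array([ 0.606, -0.378,  0.08 ]), array([ 0.592, -0.345,  0.15 ]), array([ 0.605, -0.404,  0.08 ]), array([ 0.592, -0.368,  0.15 ]), array([ 0.604, -0.449,  0.08 ]), array([ 0.59 , -0.409,  0.15 ])]
```

View pics/t2.png

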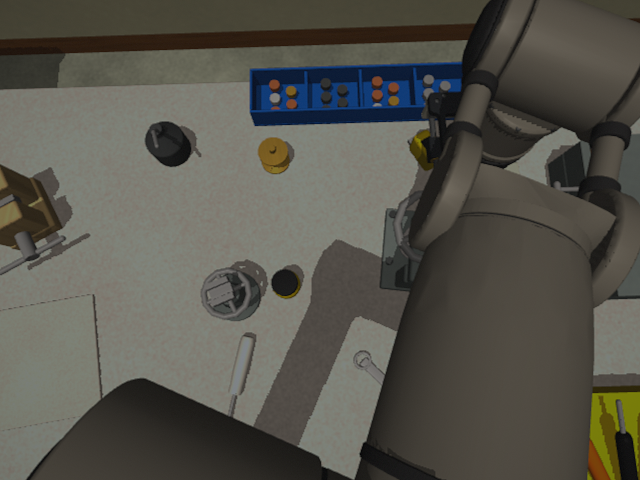

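View pics/w2.png

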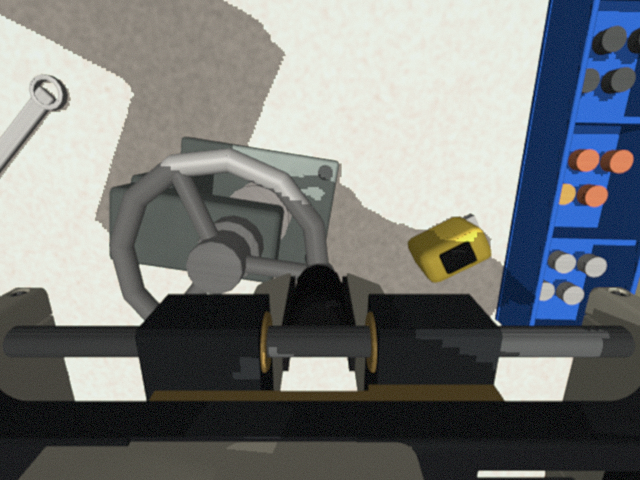

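>>> servo_tool:
  targets: "-12 -1.5 0 0; -12 -1.5 0 0"

```text
time: 17.2
tool_pos: [0.6531, -0.1977, 0.2054]
tool_rot: [-3.135, -0.076, 1.606]
contact_force: [-2.1, 37.4, 7.2]
opening: 0.0232
```

```bash
python3 arc.py 0.1 16
```

```text
phi -0.183 r 0.056 z 0.2054 yaw 1.606 F [-2.1 37.4  7.2] t 17.2
5.6 -0.1 0 0; 5.5 0.4 0 0; 5.5 -0.2 0 0; 5.4 -0.7 0 0; 5.3 -1.3 0 0; 5.2 -1.8 0 0; 5.0 -2.3 0 0; 4.7 -2.8 0 0; 4.4 -3.2 0 0; 4.1 -3.7 0 0; 3.7 -4.1 0 0; 3.3 -4.4 0 0; 2.8 -4.7 0 0; 2.3 -5.0 0 0; 1.8 -5.2 0 0; 1.3 -5.3 0 0
```

>>> servo_tool:
  targets: "5.6 0.2 0.4 0; 5.5 0.2 0.4 0; 5.5 -0.2 0.4 0; 5.4 -0.7 0.4 0; 5.3 -1.3 0.4 0; 5.2 -1.8 0.4 0"

```text
time: 17.95
tool_pos: [0.6491, -0.1677, 0.2055]
tool_rot: [-3.139, -0.068, 1.604]
contact_force: [-1.2, -2.5, -0.2]
opening: 0.0233
```

```bash
python3 arc.py 0.1 16
```

```text
phi 0.369 r 0.0548 z 0.2055 yaw 1.604 F [-1.2 -2.5 -0.2] t 17.95
5.2 -1.9 0 0; 4.9 -2.6 0 0; 4.6 -3.0 0 0; 4.3 -3.5 0 0; 3.9 -3.9 0 0; 3.5 -4.3 0 0; 3.0 -4.6 0 0; 2.6 -4.9 0 0; 2.1 -5.1 0 0; 1.5 -5.3 0 0; 1.0 -5.4 0 0; 0.5 -5.5 0 0; -0.1 -5.5 0 0; -0.6 -5.5 0 0; -1.2 -5.4 0 0; -1.7 -5.2 0 0
```

>>> servo_tool:
  targets: "5.2 -2 0.3 0; 4.9 -2.6 0.3 0; 4.6 -3.0 0.3 0; 4.3 -3.5 0.3 0; 3.9 -3.9 0.3 0; 3.5 -4.3 0.2 0; 3.0 -4.6 0.2 0; 2.6 -4.9 0.2 0; 2.1 -5.1 0.1 0; 0 0 0 0"

```text
time: 19.2
tool_pos: [0.6124, -0.1361, 0.2055]
tool_rot: [-3.141, -0.06, 1.603]
contact_force: [-3.1, -4.2, 0.4]
opening: 0.0232
```

```bash
python3 - <<'E'
from h import *
p=cams.read_camera('wrist'); save(p,'w3')
for q in ['crank_knob','crank']:
  for r in cams.cut_out(p,q)[:2]: print(q,r['score'],r['extent'])
p=cams.read_camera('scene'); save(p,'s3')
for q in ['crank_knob']:
  for r in cams.cut_out(p,q)[:2]: print(q,r['score'],r['extent'])
E
python3 arc.py 0.1 3
```

```text
crank_knob 0.58 [318.9, 294.6, 53.0, 59.8]
crank 0.61 [280.4, 325.9, 124.9, 133.7]
crank_knob 0.7 [219.1, 228.3, 13.8, 26.7]
phi 1.295 r 0.0534 z 0.2055 yaw 1.603 F [-2.9 -4.3  0.9] t 19.45
2.9 -4.8 0 0; 0.9 -5.4 0 0; 0.3 -5.5 0 0
```

View pics/w3.png

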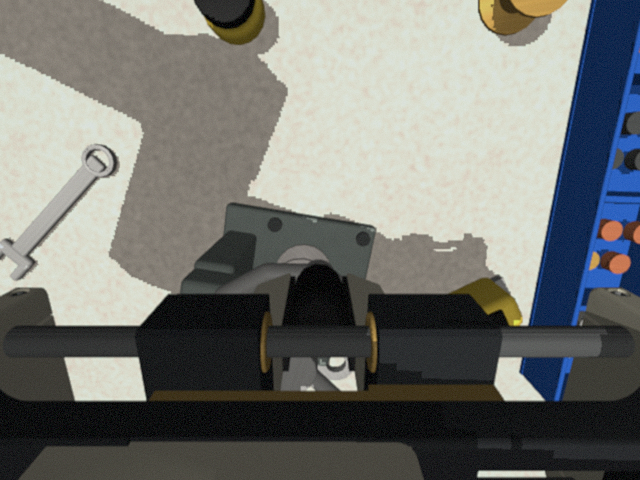

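>>> servo_tool:
  targets: "1.2 -3.4 0.1 0; 0.8 -3.4 0 0; 0 0 0 0; 0 0 0 0"

```text
time: 19.95
tool_pos: [0.6064, -0.1349, 0.2055]
tool_rot: [3.139, -0.059, 1.602]
contact_force: [0.6, -5.3, 0.1]
opening: 0.0235
```

>>> servo_tool:
  targets: "0 0 0 0; 0 0 0 0; 0 0 0 0; 0 0 0 0; 0 0 -5 0; 0 0 -15 0; 0 0 -20 0; 0 0 -25 0; 0 0 -25 0; 0 0 -25 0; 0 0 0 0"
  hand: 0.7

```text
time: 21.32
tool_pos: [0.6073, -0.1396, 0.3303]
tool_rot: [3.131, -0.062, 1.604]
contact_force: [0.0, 1.2, -0.5]
opening: 0.0642
```

>>> servo_tool:
  targets: "30 -15 -15 0; 40 -20 -10 0; 40 -20 0 0; 40 -20 0 0; 40 -20 0 0; 40 -20 0 0; 40 -20 0 0; 0 0 0 0"

```text
time: 22.32
tool_pos: [0.4565, 0.1313, 0.3659]
tool_rot: [3.14, -0.065, 1.601]
contact_force: [-0.5, -1.2, 0.2]
opening: 0.0644
```

```bash
python3 - <<'E'
from h import *
c=np.array([.598,-.1875])
s=telemetry.observe();print(s['time'],s['tool_pos'],s['contact_force'])
for n in ['top','scene']:
    p=cams.read_camera(n); save(p,n+'4')
    for q in ['crank_knob','support_rim']:
      for r in cams.cut_out(p,q)[:2]:
        ys,xs=np.nonzero(r['region']); X=atz(p,xs.mean(),ys.mean(),.202); print(n,q,r['score'],r['extent'],X,np.arctan2(X[1]-c[1],X[0]-c[0]))
E
```

```text
22.325 [0.45654625 0.13128343 0.36588188] [-0.45336921 -1.16419639  0.2215507 ]
top crank_knob 0.62 [397.4, 216.3, 24.2, 14.3] [ 0.60689617 -0.1321831   0.202     ] 1.4113398486063977
top support_rim 0.64 [227.4, 290.9, 51.2, 55.4] [0.50398624 0.11490093 0.202     ] 1.8722147574812995
scene crank_knob 0.71 [220.3, 228.2, 18.2, 33.3] [ 0.60378977 -0.13268704  0.202     ] 1.4655588669909545
scene support_rim 0.6 [420.6, 293.2, 54.9, 41.5] [0.65469054 0.15137213 0.202     ] 1.4050394284283576
```

View pics/top4.png

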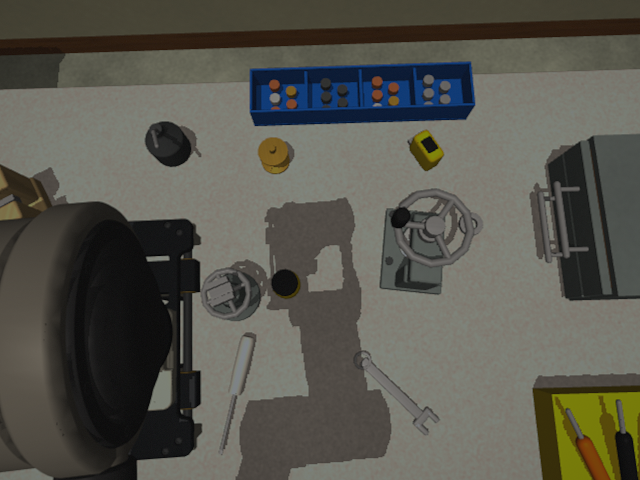

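View pics/scene4.png

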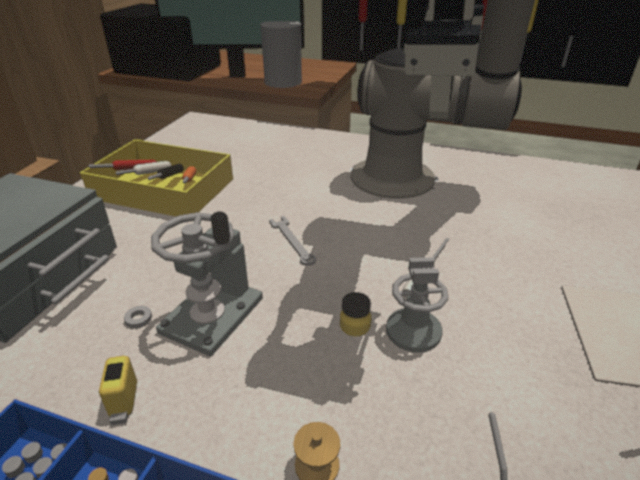

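```bash
python3 -c "
from cell import robot; print(robot.hand_in())"
```

```text
the job is handed in; nothing more can be done
None
```

I cranked the hub press down to its hard stop, backed it off a quarter turn, let go of the handle, moved the arm clear and handed the job in at about 22 s.

- **Press down:** I gripped the crank handle from above and led it clockwise about 9.2 rad (1.46 turns), until the wheel stopped. Pushing harder, to 37 N, moved the tool only about 2 mm more, which I put down to tilt and slip in the grip. The gripper was well clear of the toolbox, so the resistance came from the press.
- **Back-off:** By the arm's position at release, the wheel was about 1.57 rad anticlockwise of the stop. After I let go, the top camera put the handle at 1.56 rad from the stop and the scene camera at 1.62 rad. They differ by 0.05 rad, and both are close to a quarter turn (1.57).
- **Support wheel:** The arm never touched it, and it looks the same in the last pictures.
- **Contact:** After release the force reading was only noise (about 1 N), with the arm touching nothing.

I did not check from the pictures that the hub is free; I am relying on the quarter-turn back-off for that.

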